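# Level the dish plate with a wedge and hold it there

### The arm

A 6-joint arm with a two-finger parallel gripper is mounted at the origin on a cart in front of the work surface, level with it; the furniture and walls round the work are solid. World frame = base frame: x ahead of the robot, y to its left, z up, the work surface at z = 0. Lengths are in m, angles in rad, forces in N, time in s.
With the tool pointing down it reaches from about 0.325 to 1 m from the base axis. Payload 5.1 kg.
Tool frame: the origin (TCP) lies on the front face of the gripper's body, between the roots of the fingers; the fingertips stand 73 mm ahead of it and the grasp point (between the pads) lies 54 mm ahead of it; z points along the fingers, y is the direction in which the jaws open and shut (so a half turn about z gives the same grasp; the last joint's range is limited). The gripper opens to 85 mm and grips with 20 to 120 N. Pads are 22 mm wide; open, the fingers measure 114 mm over their backs; the gripper's body (76 mm by 85 mm) begins 54 mm behind the grasp point. The pads swing forward as they close: fully open they stand 13 mm farther back than shut.
Start: joints at [1.131, 0.124, 1.65, -0, 1.367, -0.083], TCP at [0.227, 0.609, 0.304] pointing down, gripper open.
Joint ranges: [-2.61, 2.61], [-1.02, 2.33], [0.03, 2.71], [-1.35, 4.49], [0.32, 2.68], [-2.91, 2.91]. Speed limits (rad/s): [2.57, 2.57, 3.14, 3.14, 3.14, 3.14].

### API

Orientations are given as a unit quaternion [x, y, z, w].
In Python, from plant import env gives the robot as it stands. The module is installed in compiled form; this text tells all that it offers.
- The arm moves only by the shell command python3 -m jog 'ROWS' [FORCE]. ROWS is a JSON object of lists of equal length, an entry for each row: "claw": the opening in per cent of the stroke, from 0 (shut) to 100 (fully open); "slide": the shift along the tool's x, y, z in cm, a list of three; "spin": the turn about the tool's z in degrees. A call has 1 to 20 rows; each row is the pose to reach, as a shift and turn from the pose commanded when the call began, along the tool's axes at that moment; what a row does not reach only later rows make up. A row lasts 1/12 s, in which the tool goes at most 41.7 mm and 7.16 degrees, less where a joint would pass 70% of its speed; a pose out of reach is approached as far as the arm can. A call with a gripper value outside its range is refused whole. The fingers move at their own pace and stop on an object; FORCE is the grip in N (left out, the last holds). Time passes only in rows, so rows that repeat a pose let the fingers close. It gives the time, the measured TCP pose, the force and the opening at its end, in the units of the state.
- env.observe(): the state, without advancing time (a new reading comes with each control period).
- env.camera(name): name is "scene" or "top"; returns a dict with "pixels" (480x640x3 uint8, blue, green, red), "fx", "fy", "cx", "cy" (pixels), "world_from_camera" (4x4, takes a point from camera to world coordinates). Camera axes: x right, y up, looking along -z (the intrinsics and any distortion apply to the point x, -y, -z); pixel columns grow to the right and rows downward; lengths in m; the calibration is good to about 2 mm. A picture is of the moment at which its call begins. There is no depth.
- env.close_job(): hands the job in, once; it reports no verdict.
Trained networks look in the newest picture that a camera, given by its name, has taken for a name from the list of things; names that differ only in an ending like _2 or _b are one class to them, and where a whole thing is asked for, a point or a joint stands for the part that bears it (a point fixed in the world has none). Each returns a list of dicts, best first, with "p" (0 to 1); they miss things now and then, are a little off and sometimes report something else, mostly with a low value. They report only what shows in the picture. A call takes as long as a camera call.
- env.search_frame(camera, target): "rect" ([centre column, centre row, width, height] in pixels, round what is visible of it).
- env.pinpoint(camera, target): "xy" ([column, row] in pixels: a listed point, or the origin of a listed thing).
The state is a dict: "time": time; "qpos": joint angles; "qd": joint speeds; "joint_efforts": joint torques, N m; "eef_pos": TCP position; "ee_rot": TCP orientation; "ft_force": force on the tool from outside, world axes, zero at the start; "ft_torque": the same for the moment, N m; "gripper_width": opening from 0.0 (shut) to 1.0 (fully open).
Only numpy, scipy, OpenCV 4.12 (cv2) and the standard library are available. Lean on these libraries where they do the work, as an engineer would, in place of code of your own. Each camera call takes 0.05 s, during which the arm holds its last target.

### The job

Pick up the orange levelling wedge by its fin, set it flat on the worktop before the open front of the stand and gently push it, tip first and square on, under the middle of the plate's low front edge until the plate just lifts off its rubber rests and lies level, flush with the two index posts (the edge is then over the black line on the wedge). Lift the plate with the wedge alone, not well past level, keep the dish in place on it and leave the other things alone. Finish still gripping the wedge there: do not let go.

Things in the scene. Friction and masses are not known exactly. Their poses are not given: they have to be found in the camera images.
- stand: Fixed grey U-shaped base, 130 mm deep (x), 158 wide (y), open in front: the wedge slides on the bare worktop between its rails (90 mm apart inside, 9 high). Origin: footprint centre, on the worktop; x points from the open front to the hinge = push direction (roughly world +x). In its frame: plate's front edge x -60; rubber rests x -52, y +-52; white-tipped index posts x -52, y +-70, tops z 28.
- plate (a joint): Hinge of the aluminium plate (112 x 120 x 8 mm, 0.45 kg), level axis at stand x 57, z 22 mm. 0 = on its rests, sloping 0.05 rad down to the front; grows as the front edge rises; 0.05 = level (edge raised 6 mm). No spring: the plate's weight bears on the wedge, a few N of push are enough.
- plate_lip (a point): Middle of the lower front edge of the plate, 117 mm from the hinge axis; 14 mm above the worktop at rest, 20 mm when level. Axes as the plate's (x to the hinge, z up from the plate).
- plate_top (a point): Point on top of the plate, 57 mm in front of the hinge axis, in the middle of its width: where the dish stands. Axes as the plate's (z = the plate's normal).
- wedge_grip (a point): Centre of the wedge's upright orange grip fin, 46 mm above the wedge's underside. Fin: 30 mm long (along x), 14 wide (y), free from 24 to 66 mm above the underside, on a heel 24 high and 36 wide; pinch it across its 14 mm. x: from fin to tip. Carry it close to the robot: two fixed screens stand behind the keyboard (world x over 0.70, y -0.26 to 0.57, z 0.15 to 0.46).
- wedge_tip (a point): Middle of the wedge's thin front end, on its underside, 97.5 mm ahead of the grip point along x. Orange plastic, about 0.12 kg, 115 long, 36 wide; ramp 4 mm thick at the tip, rising evenly 1 in 4 to 24 mm at 80 mm behind it, then the 35 mm heel. Black line across the ramp 64 mm behind the tip, where it is 20 high. Starts flat on the worktop by the keyboard's left end. x out of the tip, z up.
- dish_center (a point): Centre of the round flat clear culture dish with pink contents (60 mm across, 15 mm high) that stands loose on the plate, half-way up; z = its axis.
- oil_bottle: Bystander: small brown bottle with black cap, 33 mm across, 58 mm high, to the right of the wedge's path. Origin under its centre.
- vial: Bystander: small brown vial with white cap, 27 mm across, 45 mm high, to the right of the wedge's path. Origin under its centre.
- cover_box: Bystander: white cover-glass box with clear lid, 35 x 35 x 17 mm, left of the stand. Origin under its centre.
- cover_box_b: Bystander: green cover-glass box with clear lid, 35 x 35 x 17 mm, in front of the keyboard. Origin under its centre.
- marker: Bystander: white marker pen with blue cap, 130 mm long, 13 mm thick, lying in front of the keyboard. Origin under its centre.

How it is judged:
On the way:
1. the gripped wedge lies flat with its tip under the front edge of the plate, which still rests on its base (x of wedge_tip in the frame of stand above -0.058 m and y of wedge_tip in the frame of stand between -0.028 and 0.028 m and height (world z) of wedge_tip below 0.006 m and angle between wedge_tip's own z axis and vertical below 0.1 rad and value of joint plate below 0.01 rad and contact force between the fingers and wedge above 1 N), for 0.05 s.
At the end, for the whole second after the job is handed in: Hinge at 0.028 to 0.072 rad (level within 2.5 mm at the front), plate carried by the wedge, untouched by the robot; wedge flat, still, within 28 mm of the middle and 0.2 rad of square, gripped with over 2 N; dish flat on the plate near its middle (value of joint plate between 0.028 and 0.072 rad and contact force between wedge and plate above 0.5 N and contact force between the fingers and wedge above 2 N and contact force between each of the arm, the fingers and plate below 0.3 N and y of wedge_tip in the frame of stand between -0.028 and 0.028 m and angle between the x axis of wedge_tip and the x axis of stand, either way round below 0.2 rad and height (world z) of wedge_tip below 0.004 m and angle between wedge_tip's own z axis and vertical below 0.06 rad and distance between dish_center and plate_top below 0.035 m and angle between the z axis of dish_center and the z axis of plate_top, either way round below 0.08 rad and linear speed of wedge below 0.01 m/s); the arm keeps its last pose, push and grip.
It fails at once if the plate is jacked well above level (hinge over 0.095 rad, 5 mm too high at its front edge) (value of joint plate above 0.095 rad).
It fails at once if the robot pushes on the plate itself (contact force between any of the arm, the fingers and plate above 3 N).
It fails at once if the dish is shifted or tipped (distance between dish_center and plate_top above 0.04 m or angle between dish_center's own z axis and vertical above 0.25 rad).
It fails at once if a bystander is moved more than 30 mm (distance of any of oil_bottle, vial, cover_box, marker, cover_box_b from where it was at the start of the episode above 0.03 m).
It fails at once if the wedge is rammed against the plate or its base (over 30 N) (contact force between wedge and plate above 30 N or contact force between wedge and stand above 30 N).
It also fails if it takes over 54 s, if anything falls off the work surface, if the arm or the gripper's body presses on something with over 40 N, if the wrist force passes 120 N, or if a joint passes its speed limit or range.

## Working session

There is one attempt and no reset: what is moved stays moved. The work goes in short steps, Python scripts to look and compute and a shell command to move; the robot and the scene stay as the last step left them, time stands still between calls to the robot, and variables do not carry over. Pictures are saved under pics/ and viewed, and the job is handed in when it is done.

```bash
mkdir -p pics; cat > h.py <<'E'
import numpy as np,cv2
from plant import env
def ray(c,px):
    T=np.array(c["world_from_camera"]);d=np.array([(px[0]-c["cx"])/c["fx"],-(px[1]-c["cy"])/c["fy"],-1.])
    return T[:3,3],T[:3,:3]@d
def onz(c,px,z):
    o,d=ray(c,px);return o+d*(z-o[2])/d[2]
def proj(c,p):
    T=np.linalg.inv(np.array(c["world_from_camera"]));q=T[:3,:3]@np.array(p)+T[:3,3]
    return np.array([c["cx"]+c["fx"]*q[0]/-q[2],c["cy"]-c["fy"]*q[1]/-q[2]])
E
python3 - <<'E'
from h import *
s=env.observe();print(s)
Z={"stand":0,"plate_lip":.014,"plate_top":.027,"wedge_grip":.046,"wedge_tip":0,"dish_center":.035,"oil_bottle":0,"vial":0,"cover_box":0,"cover_box_b":0,"marker":0}
for n in("scene","top"):
    c=env.camera(n);cv2.imwrite(f"pics/{n}0.png",c["pixels"]);print(n,{k:v for k,v in c.items() if k!="pixels"})
    for t,z in Z.items():
        print(t,[(np.round(r["p"],2),np.round(r["xy"],1),np.round(onz(c,r["xy"],z),4)) for r in env.pinpoint(n,t)[:2]])
E
```

```text
{'time': 0.0, 'qpos': array([ 1.13139002e+00,  1.24477461e-01,  1.65168123e+00,  9.19063615e-06,
        1.36754900e+00, -8.26053412e-02]), 'qd': array([ 0.00095982,  0.00086543,  0.00091212,  0.00051414, -0.00107833,
       -0.00096501]), 'joint_efforts': array([-5.62123660e-04, -4.23617184e+01, -3.65450299e+01, -7.27351789e-05,
        6.95604715e-03,  4.16054135e-06]), 'eef_pos': array([0.22685719, 0.60862062, 0.3026665 ]), 'ee_rot': array([ 1.77456489e-01,  9.84128079e-01, -1.02054111e-03, -2.77242832e-04]), 'ft_force': array([0.07448037, 0.130761  , 0.20713062]), 'ft_torque': array([ 0.05139176,  0.00320567, -0.04520995]), 'gripper_width': 0.996847416331597}
scene {'fx': 466.0120407975442, 'fy': 466.0120407975442, 'cx': 320.6865052085739, 'cy': 238.05478847574767, 'world_from_camera': array([[ 0.49779391,  0.45442817, -0.73871257, -0.13711307],
       [-0.86726986,  0.25428716, -0.42799653, -0.60879904],
       [-0.00664856,  0.85371721,  0.52069445,  0.56027798],
       [ 0.        ,  0.        ,  0.        ,  1.        ]])}
stand [(np.float64(0.73), array([431.1, 278.7]), arra
[... 2282 characters left out ...]
.5314,  0.035 ]))]
oil_bottle [(np.float64(0.71), array([448.4, 283.1]), array([ 0.4423, -0.5671,  0.    ]))]
vial [(np.float64(0.72), array([388.5, 215.9]), array([ 0.6176, -0.4073,  0.    ])), (np.float64(0.41), array([441.6, 265.5]), array([ 0.4885, -0.549 ,  0.    ]))]
cover_box [(np.float64(0.63), array([321.7, 195.1]), array([ 0.6699, -0.2291,  0.    ])), (np.float64(0.58), array([244.6, 284. ]), array([ 0.4313, -0.0301,  0.    ]))]
cover_box_b [(np.float64(0.63), array([321.7, 195.1]), array([ 0.6699, -0.2291,  0.    ])), (np.float64(0.58), array([244.6, 284. ]), array([ 0.4313, -0.0301,  0.    ]))]
marker [(np.float64(0.63), array([290.6, 282.3]), array([ 0.4377, -0.1508,  0.    ]))]
```

View pics/scene0.png

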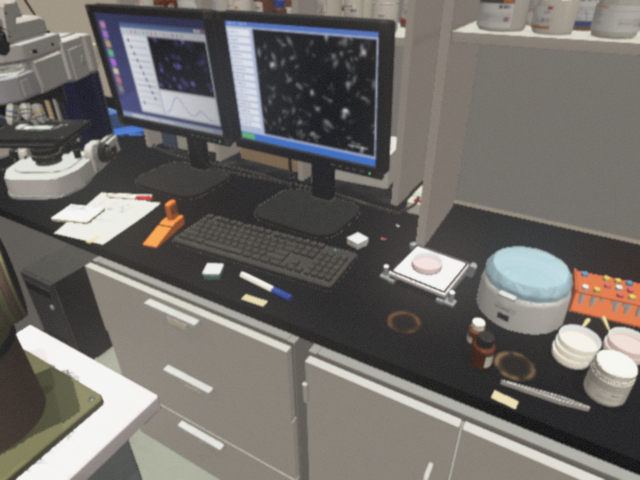

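View pics/top0.png

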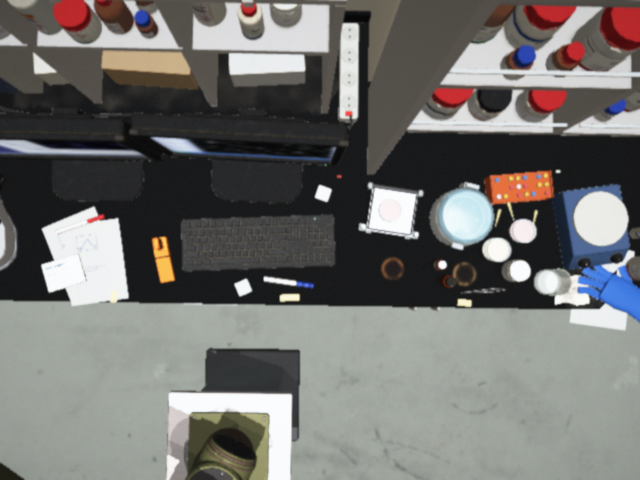

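```bash
python3 - <<'E'
from h import *
a=cv2.imread("pics/top0.png");b=cv2.imread("pics/scene0.png")
def cr(im,x,y,w,h,k): return cv2.resize(im[y:y+h,x:x+w],None,fx=k,fy=k,interpolation=cv2.INTER_CUBIC)
o=np.zeros((600,800,3),np.uint8)
for im,(x,y,w,h,k),(X,Y) in [(a,(145,230,38,58,5),(0,0)),(b,(135,190,60,60,5),(200,0)),(a,(350,175,80,70,5),(0,300)),(b,(375,235,110,75,3.6),(402,305))]:
    c=cr(im,x,y,w,h,k);c=c[:600-Y,:800-X];o[Y:Y+c.shape[0],X:X+c.shape[1]]=c
cv2.imwrite("pics/z0.png",o)
E
```

```text
(no output)
```

View pics/z0.png

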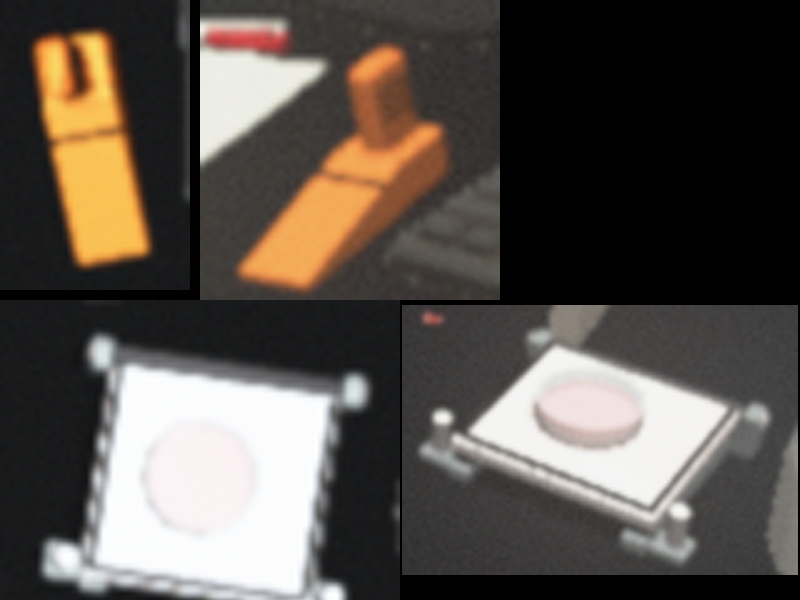

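```bash
python3 - <<'E'
from h import *
a=cv2.imread("pics/top0.png");b=cv2.imread("pics/scene0.png")
def cr(im,x,y,w,h,k): return cv2.resize(im[y:y+h,x:x+w],None,fx=k,fy=k,interpolation=cv2.INTER_CUBIC)
o=np.zeros((600,800,3),np.uint8)
c=cr(a,355,178,75,65,5);o[:c.shape[0],:c.shape[1]]=c
c=cr(b,378,240,105,66,4);o[330:330+c.shape[0],380:380+c.shape[1]]=c
cv2.imwrite("pics/z1.png",o)
E
```

```text
(no output)
```

View pics/z1.png

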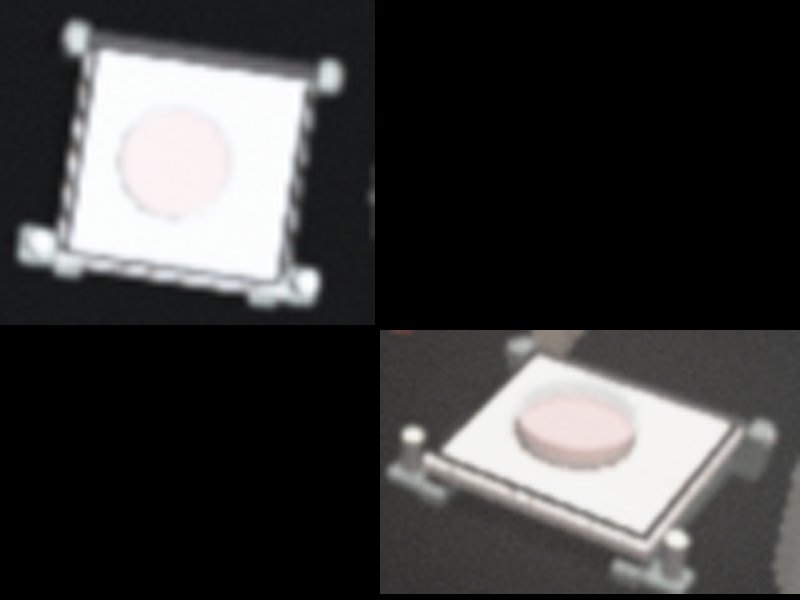

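```bash
cat > fit.py <<'E'
from h import *
from scipy.optimize import least_squares
cams={n:env.camera(n) for n in("scene","top")}
def crop(X,Y,ox,oy,k,x0,y0): return ((X-ox+.5)/k-.5+x0,(Y-oy+.5)/k-.5+y0)
W=[]
for P,p in [((0,-18,4),(78,266)),((0,18,4),(150,255)),((-64,-18,20),(52,142)),((-64,18,20),(120,128)),((-115,18,24),(110,33))]: W.append(("top",P,crop(*p,0,0,5,145,230)))
for P,p in [((0,-18,4),(238,270)),((0,18,4),(307,288)),((-64,-18,20),(318,172)),((-64,18,20),(388,187)),((-115,18,24),(443,125))]: W.append(("scene",P,crop(*p,200,0,5,135,190)))
S=[]
for P,p in [((-52,70,28),(38,240)),((-52,-70,28),(303,283)),((-60,60,22),(62,258)),((-60,-60,22),(283,290))]: S.append(("top",P,crop(*p,0,0,5,355,178)))
for P,p in [((-52,70,28),(413,434)),((-52,-70,28),(677,538)),((-60,60,22),(425,457)),((-60,-60,22),(650,544)),((52,-60,28),(742,428))]: S.append(("scene",P,crop(*p,380,330,4,378,240)))
def model(q,P):
    c,s=np.cos(q[2]),np.sin(q[2]);P=np.array(P)/1000
    return [q[0]+c*P[0]-s*P[1],q[1]+s*P[0]+c*P[1],P[2]]
for nm,D,q0 in [("wedge",W,(.44,.17,3.1)),("stand",S,(.625,-.41,0))]:
    for sel in (("top",),("scene",),("top","scene")):
        d=[t for t in D if t[0] in sel]
        f=lambda q:np.concatenate([proj(cams[n],model(q,P))-np.array(p) for n,P,p in d])
        r=least_squares(f,q0);print(nm,sel,r.x.round(4),"rms",np.sqrt(np.mean(r.fun**2)).round(2))
    print(r.fun.reshape(-1,2).round(1).tolist()); 
    if nm=="wedge": print("grip",model(r.x,(-97.5,0,46)))
E
python3 fit.py
```

```text
wedge ('top',) [0.4353 0.1719 3.3139] rms 0.45
wedge ('scene',) [0.4374 0.1694 3.334 ] rms 0.43
wedge ('top', 'scene') [0.4365 0.1705 3.3234] rms 0.59
[[0.7, -0.9], [-0.0, -0.9], [0.7, -0.4], [0.9, 0.2], [-0.4, -0.3], [-0.3, 0.2], [-0.7, -0.6], [-0.2, 0.4], [-1.2, -0.2], [0.0, 0.8]]
grip [np.float64(0.5323711293516443), np.float64(0.18811884299366205), np.float64(0.046)]
stand ('top',) [ 0.6307 -0.4125 -0.1353] rms 0.6
stand ('scene',) [ 0.6336 -0.4133 -0.1232] rms 0.47
stand ('top', 'scene') [ 0.6321 -0.4132 -0.1279] rms 0.69
[[0.9, -0.5], [1.1, -1.3], [-0.8, -0.3], [0.5, -0.1], [-0.2, 0.1], [-0.1, -0.0], [-1.1, 0.4], [-0.7, 1.2], [0.4, -0.1]]
```

```bash
python3 -m jog '{"claw":[50,50,50,50,50,50,50,50,50,50,50,50,50,50,50,50,50,50],"slide":[[-3.5,-2.3,0.8],[-7,-4.6,1.6],[-10.5,-6.9,2.5],[-14,-9.2,3.3],[-17.5,-11.5,4.1],[-21,-13.8,5],[-24.5,-16.1,5.8],[-28,-18.4,6.6],[-31.5,-20.7,7.5],[-35,-23,8.3],[-38.5,-25.5,9.1],[-42,-27.8,10],[-43.3,-28.7,10.3],[-43.3,-28.7,10.3],[-43.3,-28.7,10.3],[-43.3,-28.7,10.3],[-43.3,-28.7,10.3],[-43.3,-28.7,10.3]],"spin":[-3,-6,-9,-12,-15,-18,-21,-24,-27,-30,-30.8,-30.8,-30.8,-30.8,-30.8,-30.8,-30.8,-30.8]}' 30
python3 - <<'E'
from h import *
s=env.observe();print(s["eef_pos"],s["ee_rot"],s["qpos"])
import math
x,y=s["ee_rot"][:2];print("heading y",math.degrees(math.atan2(2*y*y-1,2*x*y)))
o=np.zeros((600,800,3),np.uint8)
for n,r,X in(("top",(110,190,110,110),0),("scene",(110,130,130,130),400)):
    c=env.camera(n)["pixels"];cv2.imwrite(f"pics/{n}1.png",c)
    x,y,w,h=r;o[:400,X:X+400]=cv2.resize(c[y:y+h,x:x+w],(400,400),interpolation=2)
cv2.imwrite("pics/z2.png",o)
E
```

```text
time: 2.8
eef_pos: [0.5321, 0.19, 0.2013]
ee_rot: [-0.091, 0.996, 0.0, 0.0]
ft_force: [-0.1, 0.7, 0.2]
gripper_width: 0.498
[0.53206601 0.19003357 0.2013448 ] [-9.12079949e-02  9.95831813e-01  1.21697076e-04  2.93937033e-04] [ 2.47974129e-01  2.39438222e-02  1.93488574e+00  1.60690455e-04
  1.18214445e+00 -1.50555291e+00]
heading y 100.4662134888229
```

View pics/z2.png

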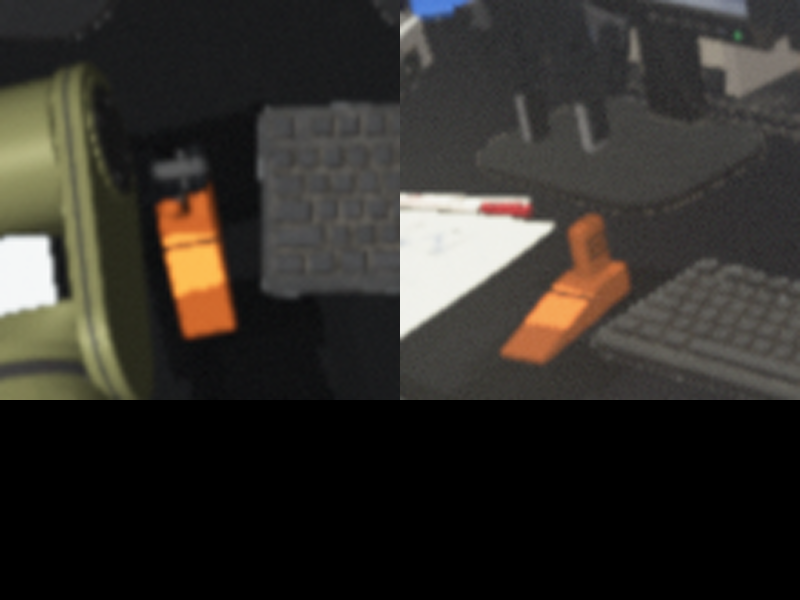

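```bash
python3 -m jog '{"claw":[50,50,50,50,50,50,50,50,50,50,50],"slide":[[0,-0.1,1],[0,-0.2,2.5],[0,-0.2,4],[0,-0.2,5.5],[0,-0.2,7],[0,-0.2,8.2],[0,-0.2,9],[0,-0.2,9.5],[0,-0.2,9.7],[0,-0.2,9.7],[0,-0.2,9.7]],"spin":[0,0,0,0,0,0,0,0,0,0,0]}'
python3 - <<'E'
from h import *
o=np.zeros((400,400,3),np.uint8)
c=env.camera("scene")["pixels"];cv2.imwrite("pics/z3.png",cv2.resize(c[160:270,110:240],None,fx=5,fy=5,interpolation=2))
E
```

```text
time: 3.82
eef_pos: [0.5334, 0.187, 0.1046]
ee_rot: [-0.09, 0.996, 0.0, 0.001]
ft_force: [0.0, 0.3, -0.4]
gripper_width: 0.499
```

View pics/z3.png

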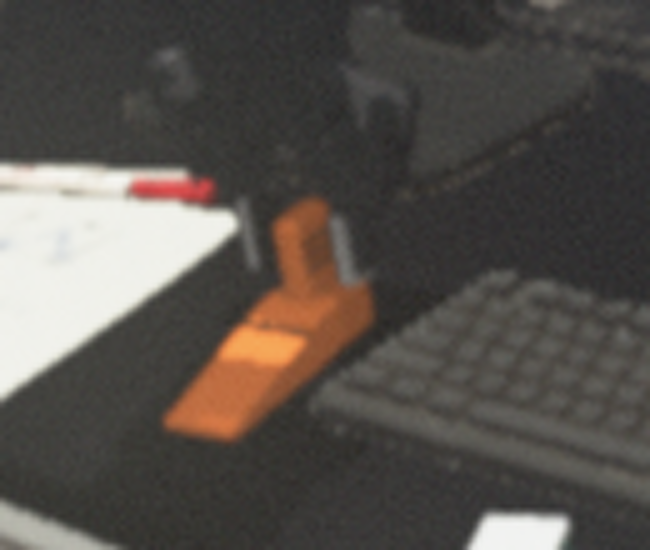

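```bash
python3 -m jog '{"claw":[30,20,10,5,5,5,5,5,5,5],"slide":[[0,0,0],[0,0,0],[0,0,0],[0,0,0],[0,0,0],[0,0,0],[0,0,0],[0,0,0],[0,0,0],[0,0,0]],"spin":[0,0,0,0,0,0,0,0,0,0]}' 60
python3 -m jog '{"claw":[5,5,5,5,5,5,5,5],"slide":[[0,0,-0.3],[0,0,-0.8],[0,0,-1.5],[0,0,-2.5],[0,0,-4],[0,0,-5],[0,0,-6],[0,0,-6]],"spin":[0,0,0,0,0,0,0,0]}'
python3 - <<'E'
from h import *
o=np.zeros((400,400,3),np.uint8)
print(env.observe()["qpos"])
c=env.camera("scene")["pixels"];cv2.imwrite("pics/z4.png",cv2.resize(c[130:240,110:240],None,fx=5,fy=5,interpolation=2))
E
```

```text
time: 4.7
eef_pos: [0.5333, 0.187, 0.1046]
ee_rot: [-0.09, 0.996, 0.0, 0.001]
ft_force: [-0.4, 0.2, 6.2]
gripper_width: 0.156
time: 5.37
eef_pos: [0.5343, 0.1873, 0.1671]
ee_rot: [-0.09, 0.996, 0.0, 0.003]
ft_force: [-0.4, 0.2, -1.1]
gripper_width: 0.157
[ 2.42298459e-01  6.39023176e-02  1.95654666e+00  4.22075222e-05
  1.11604586e+00 -1.50926963e+00]
```

View pics/z4.png

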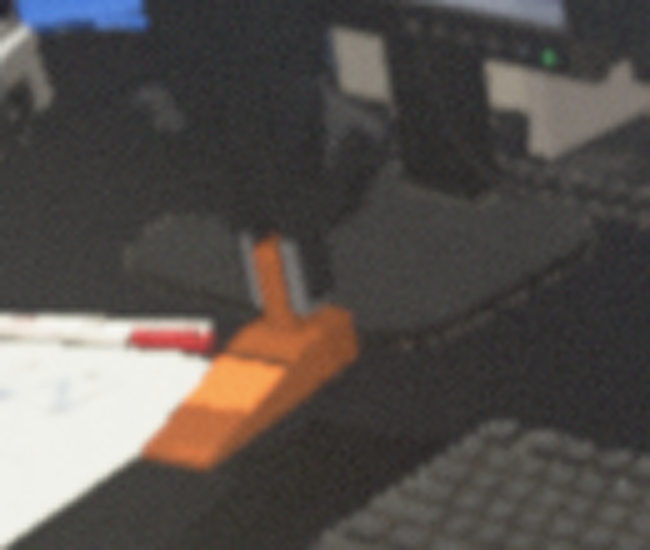

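```bash
python3 -m jog '{"claw":[5,5,5,5,5,5,5,5,5,5,5,5,5,5,5,5,5,5,5,5],"slide":[[0.8,-1.3,-0.2],[1.6,-2.6,-0.4],[2.5,-3.9,-0.6],[3.3,-5.2,-0.8],[4.1,-6.5,-1],[4.9,-7.8,-1.2],[5.7,-9.2,-1.4],[6.5,-10.5,-1.6],[7.4,-11.8,-1.8],[8.2,-13.1,-2],[9,-14.4,-2],[9.8,-15.7,-2],[10.6,-17,-2],[11.4,-18.3,-2],[12.3,-19.6,-2],[13.1,-21,-2],[13.9,-22.3,-2],[14.7,-23.6,-2],[15.5,-24.9,-2],[16.4,-26.2,-2]],"spin":[4,10,17,24,31,38,45,52,59,66,73,80,87,94,101,108,115,122,129,136]}'
python3 -c "
from h import *
s=env.observe();x,y=s['ee_rot'][:2];print(s['eef_pos'],'hy',np.degrees(np.arctan2(2*y*y-1,2*x*y)),s['qpos'])"
```

```text
time: 7.08
eef_pos: [0.4179, -0.1008, 0.1831]
ee_rot: [0.891, 0.454, -0.0, -0.001]
ft_force: [-0.6, -0.3, -1.3]
gripper_width: 0.154
[ 0.41788432 -0.10077447  0.18312445] hy -35.98513499880355 [-3.61646279e-01 -2.78131526e-01  2.23871079e+00 -1.28016463e-05
  1.18239807e+00  2.66417277e-01]
```

```bash
python3 -m jog '{"claw":[5,5,5,5,5,5,5,5,5,5,5,5,5,5,5,5,5,5],"slide":[[-1,0.9,0],[-2.5,2.3,0.2],[-4,3.7,0.4],[-5.6,5.1,0.6],[-7.2,6.6,0.8],[-8.8,8,1],[-10.4,9.5,1.2],[-12,11,1.4],[-13.6,12.4,1.6],[-15.2,13.9,1.8],[-16.8,15.3,2],[-18.4,16.8,2.2],[-19.7,18,2.4],[-20.7,18.9,2.6],[-21.3,19.4,2.8],[-21.5,19.6,3],[-21.5,19.6,3],[-21.5,19.6,3]],"spin":[6,12,18,24,30,36,42,48,54,58,60,61.4,61.4,61.4,61.4,61.4,61.4,61.4]}'
python3 - <<'E'
from h import *
s=env.observe();x,y=s['ee_rot'][:2];print(s['eef_pos'],'hy',np.degrees(np.arctan2(2*y*y-1,2*x*y)),s['qpos'])
for n in("scene","top"):
    c=env.camera(n);cv2.imwrite(f"pics/{n}5.png",c["pixels"])
    for t,z in(("wedge_tip",.025),("wedge_grip",.07),("plate_lip",.014)): print(n,t,[(round(r["p"],2),np.round(r["xy"],1),onz(c,r["xy"],z).round(4)) for r in env.pinpoint(n,t)[:1]])
a=cv2.imread("pics/top5.png");b=cv2.imread("pics/scene5.png")
o=np.zeros((600,800,3),np.uint8)
o[:560,:400]=cv2.resize(a[170:310,340:440],None,fx=4,fy=4,interpolation=2)
o[:480,400:]=cv2.resize(b[210:330,360:460],None,fx=4,fy=4,interpolation=2)
cv2.imwrite("pics/z5.png",o)
E
```

```text
time: 8.58
eef_pos: [0.4525, -0.3884, 0.1534]
ee_rot: [0.998, -0.061, -0.0, -0.001]
ft_force: [-0.3, -1.0, -0.6]
gripper_width: 0.154
[ 0.45245281 -0.38843711  0.15337513] hy -97.02479268549024 [-7.99503180e-01  1.46797530e-01  1.89208917e+00  2.64807967e-04
  1.10414106e+00  8.93779665e-01]
scene wedge_tip [(0.72, array([409.7, 279.8]), array([ 0.5723, -0.3945,  0.025 ]))]
scene wedge_grip [(0.76, array([383.9, 285.1]), array([ 0.4762, -0.3792,  0.07  ]))]
scene plate_lip [(0.61, array([414.8, 287.9]), array([ 0.5671, -0.4078,  0.014 ]))]
top wedge_tip [(0.62, array([386.1, 238.8]), array([ 0.5551, -0.3978,  0.025 ]))]
top wedge_grip []
top plate_lip []
```

View pics/z5.png

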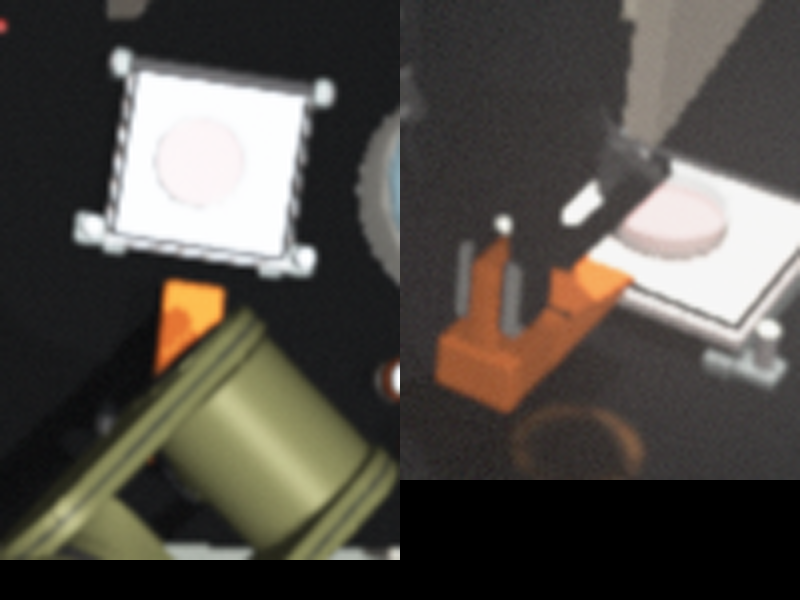

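View pics/scene5.png

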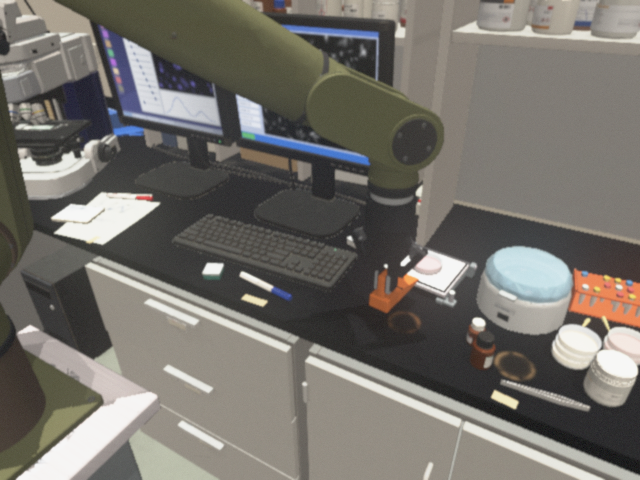

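```bash
python3 - <<'E'
from h import *
from scipy.optimize import least_squares
cams={n:env.camera(n) for n in("scene","top")}
def crop(X,Y,ox,oy,k,x0,y0): return ((X-ox+.5)/k-.5+x0,(Y-oy+.5)/k-.5+y0)
D=[]
for P,p in [((0,18,4),(165,280)),((0,-18,4),(225,289))]: D.append(("top",P,crop(*p,0,0,4,340,170)))
for P,p in [((-115,-18,24),(517,360)),((-115,-18,0),(512,413)),((-115,18,0),(437,376)),((-115,18,24),(441,337)),((0,-18,4),(633,280))]: D.append(("scene",P,crop(*p,400,0,4,360,210)))
def model(q,P):
    c,s=np.cos(q[2]),np.sin(q[2]);P=np.array(P)/1000
    return [q[0]+c*P[0]-s*P[1],q[1]+s*P[0]+c*P[1],P[2]+.049]
f=lambda q:np.concatenate([proj(cams[n],model(q,P))-np.array(p) for n,P,p in D])
r=least_squares(f,(.55,-.4,-.12));print(r.x,"deg",np.degrees(r.x[2]),r.fun.reshape(-1,2).round(1).tolist(),"grip",model(r.x,(-97.5,0,46)))
st=np.array([.632,-.413]);a=-.128
for nm,p in(("tip",r.x[:2]),("tip from TCP",np.array([.4525,-.3884])+.0975*np.array([np.cos(-.1225),np.sin(-.1225)]))):
    d=p-st;print(nm,p,"stand frame",d[0]*np.cos(a)+d[1]*np.sin(a),-d[0]*np.sin(a)+d[1]*np.cos(a))
E
```

```text
[ 0.55094492 -0.3998949  -0.11474746] deg -6.574544916070863 [[0.7, -0.8], [-0.4, -1.2], [-0.6, 2.1], [-0.3, 0.1], [-0.1, 1.2], [-0.4, -0.2], [0.7, -1.8]] grip [np.float64(0.45408610804752614), np.float64(-0.3887315620588504), np.float64(0.095)]
tip [ 0.55094492 -0.3998949 ] stand frame -0.08206485659897009 0.002651143763467631
tip from TCP [ 0.54926936 -0.4003139 ] stand frame -0.08367322597895979 0.0020216875134663713
```

```bash
python3 -m jog '{"claw":[5,5,5,5,5,5,5,5,5,5,5],"slide":[[0,0.1,0.6],[0,0.2,1.4],[0,0.2,2.2],[0,0.2,3],[0,0.2,3.7],[0,0.2,4.2],[0,0.2,4.5],[0,0.2,4.7],[0,0.2,4.8],[0,0.2,4.8],[0,0.2,4.8]],"spin":[0.3,0.3,0.3,0.3,0.3,0.3,0.3,0.3,0.3,0.3,0.3]}'
python3 -c "
from h import *
s=env.observe();x,y=s['ee_rot'][:2];print(s['eef_pos'],s['ee_rot'],'hy',np.degrees(np.arctan2(2*y*y-1,2*x*y)),s['ft_force'],s['ft_torque'])"
```

```text
time: 10.0
eef_pos: [0.4526, -0.3914, 0.1063]
ee_rot: [0.998, -0.064, 0.0, 0.0]
ft_force: [-0.0, 0.8, -0.9]
gripper_width: 0.155
[ 0.45262336 -0.39140486  0.10632166] [ 9.97948830e-01 -6.40155763e-02  2.73272940e-04  2.52850840e-04] hy -97.34066368849868 [-0.00991849  0.75349859 -0.88793686] [-0.05915829  0.05322241 -0.00187787]
```

```bash
python3 -m jog '{"claw":[5,5,5,5],"slide":[[0,0,0.1],[0,0,0.15],[0,0,0.2],[0,0,0.2]],"spin":[0,0,0,0]}'
python3 - <<'E'
from h import *
s=env.observe();print(s['eef_pos'],s['ft_force'],s['ft_torque'])
for n in("scene","top"):
    c=env.camera(n);cv2.imwrite(f"pics/{n}6.png",c["pixels"])
    print(n,[(round(r["p"],2),onz(c,r["xy"],0).round(4)) for r in env.pinpoint(n,"wedge_tip")[:1]])
a=cv2.imread("pics/top6.png");b=cv2.imread("pics/scene6.png")
o=np.zeros((600,800,3),np.uint8)
o[:560,:400]=cv2.resize(a[170:310,340:440],None,fx=4,fy=4,interpolation=2)
o[:480,400:]=cv2.resize(b[220:340,365:465],None,fx=4,fy=4,interpolation=2)
cv2.imwrite("pics/z6.png",o)
E
```

```text
time: 10.33
eef_pos: [0.4526, -0.3914, 0.1046]
ee_rot: [0.998, -0.064, 0.0, 0.0]
ft_force: [-0.5, 1.1, 1.8]
gripper_width: 0.153
[ 0.45260434 -0.39143594  0.10458126] [-0.461212    1.11886025  1.81527889] [0.19535259 0.23948846 0.0134688 ]
scene [(0.92, array([ 0.542, -0.406,  0.   ]))]
top [(0.6, array([ 0.5503, -0.4015,  0.    ]))]
```

View pics/z6.png

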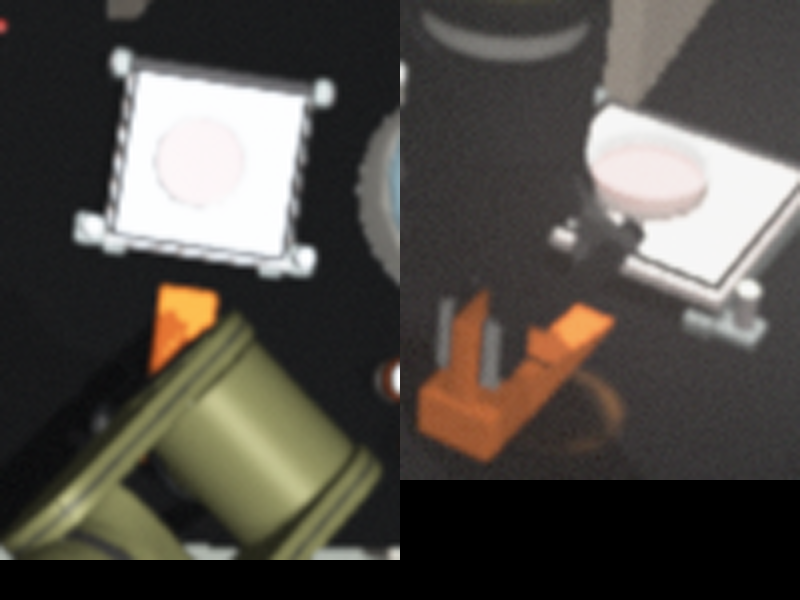

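```bash
python3 -m jog '{"claw":[5,5,5,5,5,5,5,5,5,5,5,5],"slide":[[0.4,0,0],[0.9,0,0],[1.5,0,0],[2.1,0,0],[2.7,0,0],[3.3,0,0],[3.9,0,0],[4.4,0,0],[4.8,0,0],[5,0,0],[5,0,0],[5,0,0]],"spin":[0,0,0,0,0,0,0,0,0,0,0,0]}'
python3 - <<'E'
from h import *
s=env.observe();print(s['eef_pos'],s['ft_force'],s['ft_torque'])
for n in("scene","top"):
    c=env.camera(n);cv2.imwrite(f"pics/{n}7.png",c["pixels"])
a=cv2.imread("pics/top7.png");b=cv2.imread("pics/scene7.png")
o=np.zeros((600,800,3),np.uint8)
o[:560,:400]=cv2.resize(a[170:310,340:440],None,fx=4,fy=4,interpolation=2)
o[:480,400:]=cv2.resize(b[220:340,375:475],None,fx=4,fy=4,interpolation=2)
cv2.imwrite("pics/z7.png",o)
E
```

```text
time: 11.53
eef_pos: [0.5025, -0.3981, 0.1046]
ee_rot: [0.998, -0.064, 0.001, 0.001]
ft_force: [-1.5, 0.1, 5.2]
gripper_width: 0.153
[ 0.50246337 -0.39806427  0.10461262] [-1.48235624  0.13872243  5.17156039] [ 0.09178403  0.2229281  -0.00502891]
```

View pics/z7.png

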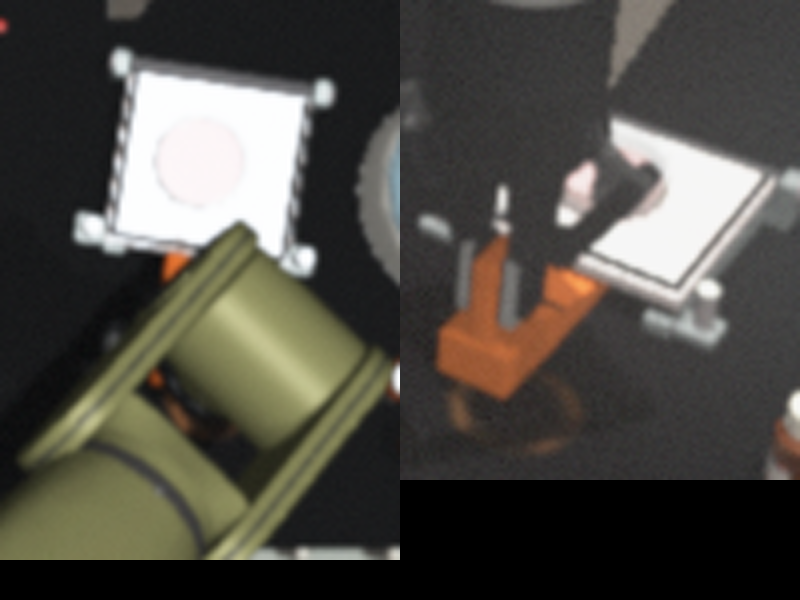

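```bash
python3 -m jog '{"claw":[5,5,5,5,5,5,5,5,5,5],"slide":[[0.2,0,0],[0.5,0,0],[0.8,0,0],[1.1,0,0],[1.4,0,0],[1.7,0,0],[2,0,0],[2.2,0,0],[2.2,0,0],[2.2,0,0]],"spin":[0,0,0,0,0,0,0,0,0,0]}'
python3 -m jog '{"claw":[5,5,5,5,5,5,5],"slide":[[0.2,0,0],[0.4,0,0],[0.6,0,0],[0.8,0,0],[1,0,0],[1,0,0],[1,0,0]],"spin":[0,0,0,0,0,0,0]}'
python3 - <<'E'
from h import *
s=env.observe();print(s['eef_pos'],s['ft_force'],s['ft_torque'])
for n in("scene","top"):
    c=env.camera(n);cv2.imwrite(f"pics/{n}8.png",c["pixels"])
a=cv2.imread("pics/top8.png");b=cv2.imread("pics/scene8.png")
o=np.zeros((600,800,3),np.uint8)
o[:560,:350]=cv2.resize(a[170:310,345:432],(350,560),interpolation=2)
o[:450,350:]=cv2.resize(b[225:315,380:470],(450,450),interpolation=2)
cv2.imwrite("pics/z8.png",o)
E
```

```text
time: 12.47
eef_pos: [0.5229, -0.4008, 0.1046]
ee_rot: [0.998, -0.064, -0.001, 0.0]
ft_force: [-6.3, 0.3, 8.8]
gripper_width: 0.158
time: 13.05
eef_pos: [0.5328, -0.4021, 0.1046]
ee_rot: [0.998, -0.064, -0.001, 0.0]
ft_force: [-8.2, 1.0, 9.3]
gripper_width: 0.154
[ 0.5327559  -0.40211506  0.10463048] [-8.17677595  1.0212944   9.295472  ] [ 0.30093256  0.97970873 -0.01668333]
```

View pics/z8.png

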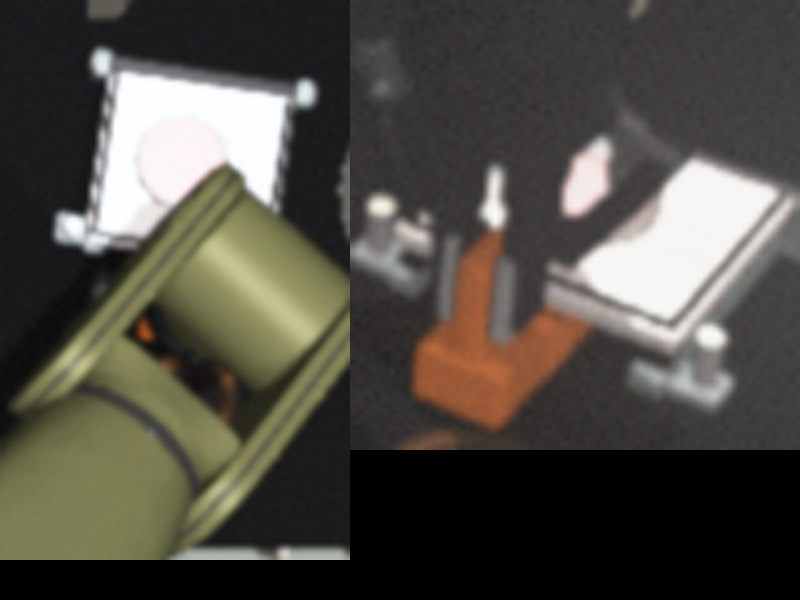

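```bash
python3 - <<'E'
from h import *
b0=cv2.imread("pics/scene0.png");b=cv2.imread("pics/scene8.png")
o=np.hstack([cv2.resize(x[268:308,425:463],(390,410),interpolation=2) for x in(b0,b)])
cv2.imwrite("pics/z9.png",o)
c=env.camera("scene");a=-.128
for th in(0,.03,.05,.07):
    e=.05-th
    # stand frame
    def P(l,y,h): # l from hinge axis to front, h above axis
        x=.057-l*np.cos(e)-h*np.sin(e); z=.022-l*np.sin(e)+h*np.cos(e)
        return [.632+x*np.cos(a)-y*np.sin(a),-.413+x*np.sin(a)+y*np.cos(a),z]
    q=[(proj(c,P(.117,-.06,h))-[425,268])*10.25 for h in(.006,-.002)]
    print(th,[v.round(1) for v in q])
E
```

```text
0 [array([197.2, 269.9]), array([192.3, 303.7])]
0.03 [array([199.9, 254.3]), array([194.4, 289. ])]
0.05 [array([201.8, 243.7]), array([196. , 278.9])]
0.07 [array([203.9, 232.9]), array([197.6, 268.7])]
```

View pics/z9.png

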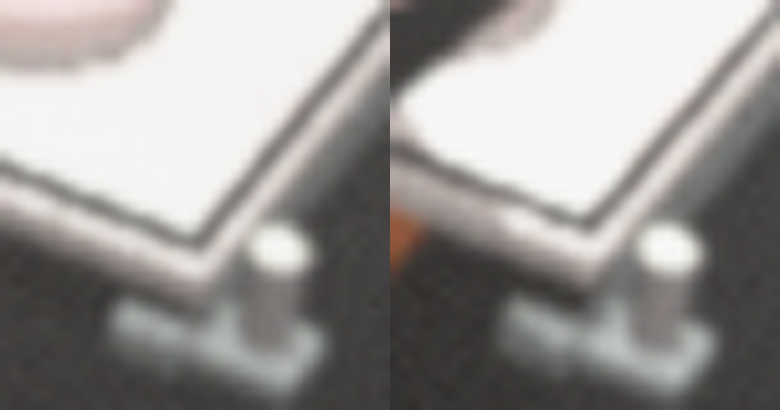

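```bash
python3 - <<'E'
from h import *
from scipy.ndimage import shift
b0=cv2.cvtColor(cv2.imread("pics/scene0.png"),6).astype(np.float32);b=cv2.cvtColor(cv2.imread("pics/scene8.png"),6).astype(np.float32)
# corner patch of the plate, template from the rest picture, subpixel search
y0,y1,x0,x1=286,296,436,449
A=b0[y0:y1,x0:x1]
up=cv2.resize(b,None,fx=10,fy=10,interpolation=2);best=[]
from scipy.ndimage import map_coordinates
yy,xx=np.mgrid[y0:y1,x0:x1]
for dy in np.arange(-5,1.01,.1):
  for dx in np.arange(-1.5,1.51,.1):
    B=map_coordinates(b,[yy+dy,xx+dx],order=1)
    best.append((np.corrcoef(A.ravel(),B.ravel())[0,1],dy,dx))
best.sort(reverse=True);print(best[:3])
E
```

```text
[(np.float64(0.974284042682156), np.float64(-1.7000000000000117), np.float64(0.3000000000000016)), (np.float64(0.9742540342912217), np.float64(-1.7000000000000117), np.float64(0.4000000000000017)), (np.float64(0.9738296248386766), np.float64(-1.8000000000000114), np.float64(0.4000000000000017))]
```

```bash
python3 -m jog '{"claw":[5,5,5,5,5,5,5],"slide":[[0.1,0,0],[0.2,0,0],[0.3,0,0],[0.4,0,0],[0.5,0,0],[0.5,0,0],[0.5,0,0]],"spin":[0,0,0,0,0,0,0]}'
python3 - <<'E'
from h import *
from scipy.ndimage import map_coordinates
s=env.observe();print(s['eef_pos'],s['ft_force'])
c=env.camera("scene");cv2.imwrite("pics/scene10.png",c["pixels"])
t=env.camera("top");cv2.imwrite("pics/top10.png",t["pixels"])
for n,k in(("scene",c),("top",t)):
    for w in("dish_center","plate_top"): print(n,w,[(round(r["p"],2),onz(k,r["xy"],.03).round(4)) for r in env.pinpoint(n,w)[:1]])
b0=cv2.cvtColor(cv2.imread("pics/scene0.png"),6).astype(np.float32);b=cv2.cvtColor(c["pixels"],6).astype(np.float32)
yy,xx=np.mgrid[286:296,436:449];A=b0[286:296,436:449]
best=[(np.corrcoef(A.ravel(),map_coordinates(b,[yy+dy,xx+dx],order=1).ravel())[0,1],round(dy,1),round(dx,1)) for dy in np.arange(-5,1.01,.1) for dx in np.arange(-1.5,1.51,.1)]
print(max(best))
cv2.imwrite("pics/z10.png",np.hstack([cv2.resize(b_[225:315,375:475],(400,360),interpolation=2) for b_ in(cv2.imread("pics/scene0.png"),c["pixels"])]))
E
```

```text
time: 13.78
eef_pos: [0.5375, -0.4027, 0.1046]
ee_rot: [0.998, -0.064, -0.001, -0.0]
ft_force: [-8.6, -0.3, 9.5]
gripper_width: 0.154
[ 0.53750497 -0.40273413  0.10462292] [-8.58046675 -0.28516577  9.51678793]
scene dish_center [(0.42, array([ 0.6344, -0.4074,  0.03  ]))]
scene plate_top [(0.56, array([ 0.6275, -0.4173,  0.03  ]))]
top dish_center [(0.84, array([ 0.6336, -0.4141,  0.03  ]))]
top plate_top [(0.62, array([ 0.6229, -0.4009,  0.03  ]))]
(np.float64(0.9314346910802213), np.float64(-2.1), np.float64(0.4))
```

View pics/z10.png

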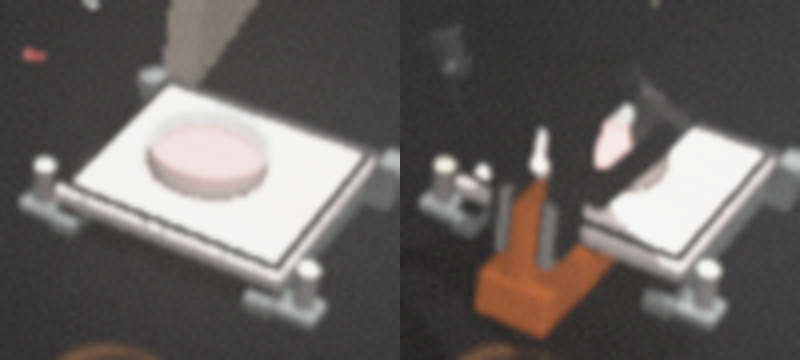

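```bash
python3 -m jog '{"claw":[5,5,5,5,5,5,5],"slide":[[0.1,0,0],[0.2,0,0],[0.2,0,0],[0.2,0,0],[0.2,0,0],[0.2,0,0],[0.2,0,0]],"spin":[0,0,0,0,0,0,0]}'
python3 - <<'E'
from h import *
from scipy.ndimage import map_coordinates
s=env.observe();print(s['eef_pos'],s['ft_force'],s['gripper_width'])
c=env.camera("scene");cv2.imwrite("pics/scene11.png",c["pixels"])
b0=cv2.cvtColor(cv2.imread("pics/scene0.png"),6).astype(np.float32);b=cv2.cvtColor(c["pixels"],6).astype(np.float32)
yy,xx=np.mgrid[286:296,436:449];A=b0[286:296,436:449]
print(max([(np.corrcoef(A.ravel(),map_coordinates(b,[yy+dy,xx+dx],order=1).ravel())[0,1],round(dy,1),round(dx,1)) for dy in np.arange(-5,1.01,.1) for dx in np.arange(-1.5,1.51,.1)]))
cv2.imwrite("pics/z11.png",cv2.resize(c["pixels"][235:315,375:475],(750,600),interpolation=2))
E
```

```text
time: 14.67
eef_pos: [0.5395, -0.403, 0.1046]
ee_rot: [0.998, -0.064, -0.001, -0.0]
ft_force: [-8.4, 1.4, 8.9]
gripper_width: 0.158
[ 0.53946278 -0.40296007  0.10458534] [-8.38911334  1.44712252  8.91260985] 0.15804481670846324
(np.float64(0.9104654971301734), np.float64(-2.3), np.float64(0.4))
```

View pics/z11.png

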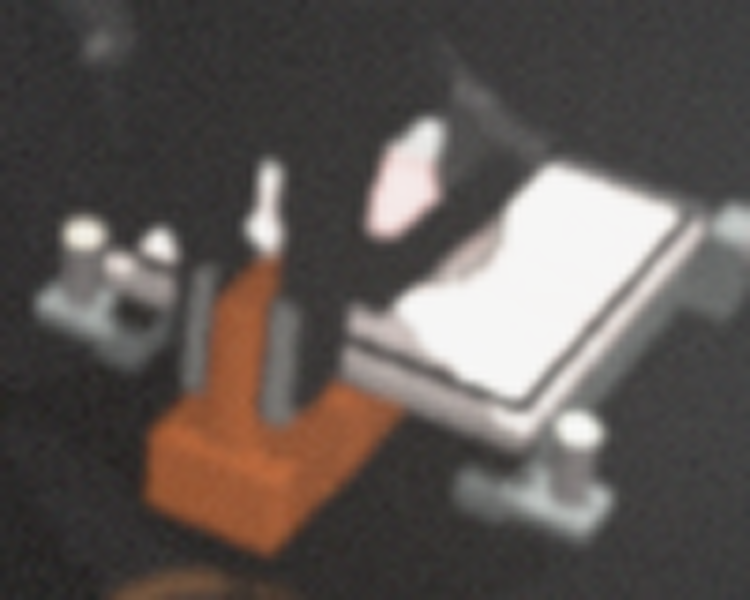

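```bash
python3 -c "
from plant import env
print(env.close_job())"
```

```text
the job is handed in; nothing more can be done
None
```

I gripped the wedge by its fin, turned it tip first and pushed it square-on under the middle of the plate's front edge. I then handed the job in at about 14.7 s, with the wedge still gripped at 60 N. The interface reports no verdict.

**Last checks:**
- **Plate angle:** it comes out at about 0.046 rad from the image of the plate corner and about 0.050 rad from how far the arm moved (level is 0.05). The two differ slightly, but both are well inside the 0.028–0.072 window. The corner match got weaker as the plate rose, with correlation falling from 0.97 to 0.91.
- **Wedge:** by arm position the tip is about 1–2 mm from the middle and within about 1° of square. The tool height matches the height at which I first gripped the wedge flat on the worktop.
- **Forces:** the wrist read about 8 N of push and 9 N upwards, steady over the last moves.
- **Dish:** the arm partly hid it in the last pictures. In the top view its position looked unchanged. The network's dish and plate points disagreed by 7–17 mm, but the hidden view makes those readings unreliable.
- **Black line:** I could not see it at the end, because the plate and gripper covered it.
- **Bystanders:** the path kept clear of them by design. I did not measure their positions again at the end.

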